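# Pad the straightening bar and hold the knife over it

## Task

Hang the orange saddle pad astride the middle of the straightening stand's steel bar, pushed down until it sits on the bar, and let go of it. Then take the knife by its wooden handle out of the grey tray, carry it across above the tops of the punches in the rack, and hold it still so that the flat blade hovers about 1 cm above the saddle, level, lengthwise along the saddle (either way round) and with the middle of the blade over the saddle's middle, so that I can sight along the gap; the knife must never touch the saddle or the stand. Finish while still holding it there, and do not strike the rack or disturb the jar, the wood block or the rivet tin.

Things in the scene. Friction and masses are not known exactly. Their poses are not given: they have to be found in the camera images.
- stand: Straightening stand, fixed to the bench but found in different places. Green base plate 100 x 180 x 12 mm; two square posts (22 mm, at y = -70 and +70 mm) carry a horizontal bright steel square bar, 22 x 22 mm in section and 200 mm long, underside 88 mm and top 110 mm above the bench. Origin: centre of the base's underside; y runs along the bar, z up.
- bar_mid (a point): Middle of the top face of the stand's bar (110 mm above the bench); axes as the stand's.
- saddle: Loose orange rigid plastic pad, an upside-down U channel on its two legs, 80 g: 44 mm wide (x), 60 long (y), 38 high. Web 10 mm thick on top; legs 6 mm thick, 28 deep, 32 apart inside (bar is 22); open below and at both y ends. Grip it across the 44 mm. Origin: centre of its underside, between the feet; z up. Seated, the origin is 28 mm below the bar's top.
- saddle_top (a point): Centre of the saddle's flat top face (38 mm above its origin); axes as the saddle's.
- tray: Grey open tray fixed to the bench, 190 mm (x) x 240 mm (y), 35 mm high, walls and floor 5 mm thick; the knife lies on its floor. Origin: centre of its underside.
- knife: Loose blunt table knife lying flat, 100 g, 180 mm long. Dark wood handle 22 mm wide (x), 12 thick (z), from y = -61.5 to +33.5 mm; steel blade 18 wide, 3 thick, y = +33.5 to +118.5, its underside 4.5 mm above the handle's. Origin: underside of the handle near the centre of mass, a good place to grip across the 22 mm; y points to the tip (at first to the left, +y, within 0.4 rad), z up.
- blade_mid (a point): Middle of the blade's underside: 76 mm along y from the knife's origin and 4.5 mm above it; axes as the knife's.
- rack: Punch rack, fixed to the bench between tray and stand: wooden block 160 mm (x) x 50 mm (y) x 45 mm high with a row of five upright metal punches, 12 mm thick, whose tops are up to 120 mm above the bench. Origin: centre of its underside.
- jar: Bystander: amber glass jar with black cap, 66 mm in diameter, 85 mm high. Origin: centre of its underside.
- block: Bystander: pale wood block 50 x 50 mm, 80 mm high. Origin: centre of its underside.
- tin: Bystander: steel rivet tin, 54 mm in diameter, 50 mm high. Origin: centre of its underside.
Things that resemble listed ones, but are neither listed nor needed, are in the scene too. Several things have the shape of the saddle; the one meant has the colours described above.

How it is judged:
On the way:
1. the saddle sits astride the middle of the bar, let go (x of saddle in the frame of bar_mid between -0.009 and 0.009 m and y of saddle in the frame of bar_mid between -0.03 and 0.03 m and z of saddle in the frame of bar_mid between -0.032 and -0.024 m and angle between saddle's own z axis and vertical below 0.1 rad and angle between the y axis of saddle and the y axis of stand, either way round below 0.2 rad and contact force between saddle and the fingers below 0.1 N), for 0.2 s.
At the end, for the whole second after the job is handed in: Saddle down astride the bar within 30 mm of its middle, released; knife held still by the fingers, blade underside 3-18 mm above the saddle's top, its middle within 10 mm across and 12 mm along, level and in line within 0.12 rad, touching neither saddle nor stand (all of step 1 and x of blade_mid in the frame of saddle_top between -0.01 and 0.01 m and y of blade_mid in the frame of saddle_top between -0.012 and 0.012 m and z of blade_mid in the frame of saddle_top between 0.003 and 0.018 m and angle between knife's own z axis and vertical below 0.12 rad and angle between the y axis of knife and the y axis of saddle, either way round below 0.12 rad and contact force between knife and saddle below 0.1 N and contact force between knife and stand below 0.1 N and contact force between knife and the fingers above 1 N and linear speed of knife below 0.03 m/s); the arm keeps its last pose, push and grip.
It fails at once if the jar, wood block or rivet tin is pushed more than 30 mm or tipped (distance of any of jar, block, tin from where it was at the start of the episode above 0.03 m or angle between any of jar, block, tin's own z axis and vertical above 0.35 rad).
It fails at once if the punch rack is struck (more than 3 N) (contact force between rack and anything else above 3 N).
It fails at once if the knife touches the orange saddle or the stand (more than 1 N) (contact force between knife and saddle above 1 N or contact force between knife and stand above 1 N).
It fails at once if the knife crosses the line of punches lower than their tops (y of knife in the frame of rack between -0.025 and 0.025 m and height (world z) of knife below 0.115 m).
It also fails if it takes over 72 s, if anything falls off the work surface, if the arm or the gripper's body presses on something with over 40 N, if the wrist force passes 120 N, or if a joint passes its speed limit or range.

## Robot

A 7-joint arm with a two-finger parallel gripper is mounted at the origin on the work surface. World frame = base frame: x ahead of the robot, y to its left, z up, the work surface at z = 0. Lengths are in m, angles in rad, forces in N, time in s.
With the tool pointing down it reaches from about 0.425 to 0.95 m from the base axis. Payload 4.7 kg.
Tool frame: the origin (TCP) lies on the centre line of the jaws, within the pads' length; the fingertips stand robot.nose_length ahead of it and the grasp point (between the pads) lies 8 mm behind it (robot.nose_length is the distance from the TCP to the fingertips, in m); z points along the fingers, y is the line along which they close (so a half turn about z gives the same grasp; the last joint's range is limited). The gripper opens to 85 mm and grips with 20 to 120 N. Pads are 22 mm wide; open, the fingers measure 114 mm over their backs; the gripper's body (76 mm by 85 mm) begins 54 mm behind the grasp point. The pads swing forward as they close: fully open they stand 13 mm farther back than shut.
Start: joints at [-1.16, 0.469, -0.049, 1.532, 0.024, 1.141, -0.082], TCP at [0.287, 0.611, 0.242] pointing down, gripper open.
Joint ranges: [-2.59, 2.59], [-0.33, 1.99], [-1.39, 1.29], [0.1, 2.45], [-1.04, 4.18], [0.21, 1.99], [-2.66, 2.66]. Speed limits (rad/s): [2.57, 2.57, 3.14, 3.14, 3.14, 3.14, 3.14].

## Interface

Orientations are given as [roll, pitch, yaw] about the fixed x, y, z axes, in that order (R = Rz(yaw) Ry(pitch) Rx(roll)).
In Python, from plant import robot gives the robot as it stands. Calls block until the motion is done:
- robot.goto(position, orientation): joint-space move of the TCP to a pose.
- robot.move_straight(position, vel=0.15, attitude=None, contact_N=None): straight line of the TCP; attitude=None keeps the orientation; vel is the mean speed in m/s. With contact_N (N) it stops when the force on the tool has changed by that much, and returns True; else False.
- robot.move_joints(angles): joint-space move.
- robot.grip(opening, strength=None): opening from 0.0 (shut) to 1.0 (fully open); strength is the grip in N (None keeps the last); returns when the fingers have stopped.
- robot.sleep(seconds).
- robot.inverse_kinematics(position, orientation): joint angles nearest the present ones, or None.
- robot.sense(): the state.
- robot.grab_frame(name): name is "scene" or "top" or "wrist"; returns a dict with "image" (384x512x3 uint8, red, green, blue), "range_z" (384x512 float32, m along the optical axis (not along the pixel's ray), 0 where there is no reading), "fx", "fy", "cx", "cy" (pixels), "dist_coeffs" ([k1, k2, p1, p2, k3] as OpenCV has them; the pictures are not rectified), "R" (3x3) and "t" (3): a world point X has camera coordinates R X + t. Camera axes: x right, y down, z forward; pixel columns grow to the right and rows downward; lengths in m; the calibration is good to about 2 mm. A picture is of the moment at which its call begins.
A pose or a line that the arm cannot do raises robot.IKError and nothing moves.
- robot.close_job(): hands the job in; it is judged then, once.
The state is a dict: "t": time; "joint_pos": joint angles; "joint_velocities": joint speeds; "effort": joint torques, N m; "tcp_pos": TCP position; "tcp_rot": TCP orientation; "wrist_force": force on the tool from outside, world axes, zero at the start; "torque": the same for the moment, N m; "opening": opening from 0.0 (shut) to 1.0 (fully open); "gripper_force": force on a finger pad.
Only numpy, scipy, OpenCV 4.12 (cv2) and the standard library are available. Lean on these libraries where they do the work, as an engineer would, in place of code of your own. Each camera call takes 0.05 s, during which the arm holds its last target. There are 200 camera calls.

## Working session

There is one attempt and no reset: what is moved stays moved. The work goes in short steps, each a Python script; the robot and the scene stay as the last script left them, time stands still between calls to the robot, and variables do not carry over. Pictures are saved under pics/ and viewed, at most 10 in all, crops included, and the job is handed in when it is done.

```bash
ls; mkdir -p pics
cat > h.py <<'E'
import numpy as np, cv2
from plant import robot
def save(f,n): cv2.imwrite(f'pics/{n}.png',f['image'][:,:,::-1])
def points(f):
    "world point per pixel from range image"
    h,w=f['range_z'].shape
    u,v=np.meshgrid(np.arange(w),np.arange(h))
    K=np.array([[f['fx'],0,f['cx']],[0,f['fy'],f['cy']],[0,0,1]])
    n=cv2.undistortPoints(np.stack([u,v],-1).reshape(-1,1,2).astype(float),K,np.array(f['dist_coeffs'])).reshape(h,w,2)
    z=f['range_z'][...,None]
    return (np.concatenate([n*z,z],-1)-np.array(f['t']))@np.array(f['R'])
E
python3 - <<'E'
from h import *
import pickle
fs={n:robot.grab_frame(n) for n in('top','scene')}
pickle.dump(fs,open('fs.pkl','wb'))
cv2.imwrite('pics/a.png',cv2.resize(fs['top']['image'][:,:,::-1],(800,600)));save(fs['scene'],'b')
s=robot.sense();print(s['t'],s['tcp_pos'],s['tcp_rot'],s['opening'],robot.nose_length)
for n in fs:print(n,(-np.array(fs[n]['R']).T@fs[n]['t']),(fs[n]['range_z']>0).mean())
E
```

```text
pics
0.1 [0.28716582 0.6103161  0.2413547 ] [-3.13983201e+00  1.04345263e-04  2.70186008e+00] 0.9996148986741675 0.011
top [ 0.49855471 -0.01369145  1.3720308 ] 0.9959818522135416
scene [ 1.51323974 -0.16587719  0.76790435] 0.9953969319661459
```

View pics/a.png

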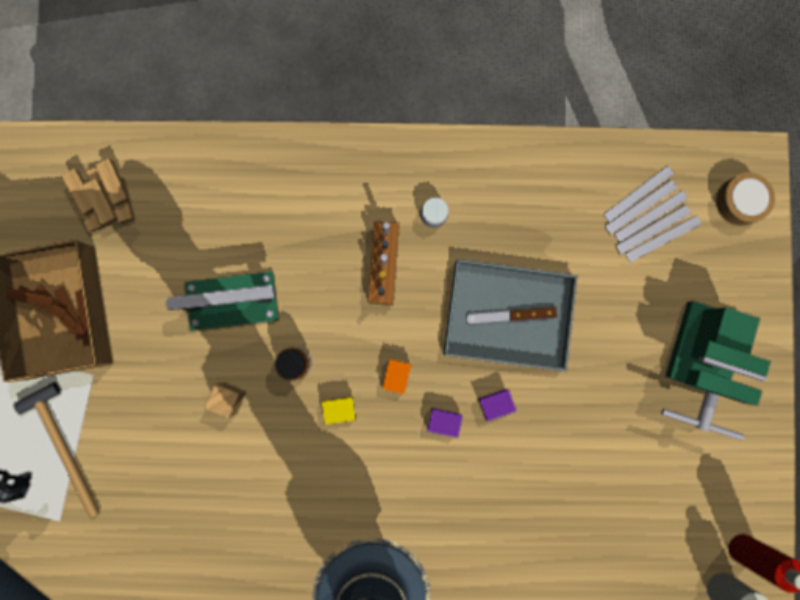

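View pics/b.png

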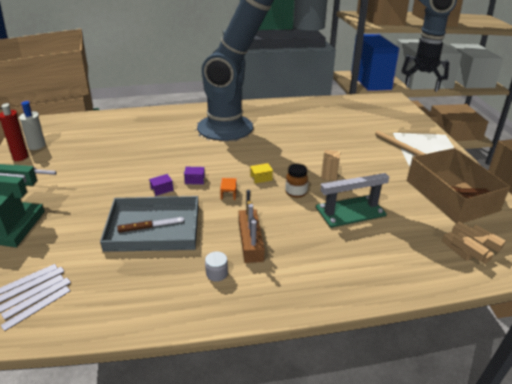

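The top view (800x600 px) shows the orange saddle at (397,376), the stand's bar at (222,297), the knife at (512,315) with its blade to the left, the rack at (382,262), the jar at (291,363), the block at (222,403) and the tin at (434,211). The scene view agrees with this.

Run:
```python
from h import *
import pickle
fs=pickle.load(open('fs.pkl','rb'));f=fs['top'];P=points(f);I=cv2.cvtColor(f['image'],cv2.COLOR_RGB2HSV).astype(int)
H,S,V=I[...,0],I[...,1],I[...,2];Z=P[...,2]
def roi(x0,x1,y0,y1):
    m=np.zeros(Z.shape,bool);m[int(y0*.64):int(y1*.64),int(x0*.64):int(x1*.64)]=1;return m
def rep(n,m):
    q=P[m];r=cv2.minAreaRect((q[:,:2]*1000).astype(np.float32))
    d=q[:,:2]-q[:,:2].mean(0);w,v=np.linalg.eigh(d.T@d);a=v[:,1]
    print(n,m.sum(),'med',np.median(q,0).round(4),'rect',np.round(r[0],1),np.round(r[1],1),round(r[2],1),'axis yaw',np.arctan2(a[1],a[0]).round(3),'z',np.percentile(q[:,2],[1,50,99]).round(4))
print('table',np.median(Z[roi(450,520,450,500)]))
rep('saddle',roi(375,420,350,400)&(Z>.03)&(S>150)&(H<14))
rep('bar',roi(150,290,260,335)&(Z>.095))
rep('base',roi(150,290,260,335)&(Z>.005)&(Z<.03)&(H>50)&(H<90)&(S>80))
rep('tray',roi(430,590,250,380)&(Z>.028))
k=roi(455,565,285,340)
rep('blade',k&(S<40)&(V>150))
rep('handle',k&(H<20)&(S>80))
rep('rackblock',roi(350,410,210,315)&(Z>.03)&(Z<.052))
rep('punch',roi(350,410,210,315)&(Z>.06))
rep('jar',roi(265,320,335,390)&(Z>.07))
rep('block',roi(195,250,375,430)&(Z>.06))
rep('tin',roi(410,455,190,235)&(Z>.03))
```

```text
table -0.00043393014553976987
saddle 4 med [ 0.4099 -0.0425  0.0362] rect [425.4 -54.3] [21.2 60. ] 45.9 axis yaw 2.5 z [0.0333 0.0362 0.0369]
bar 572 med [0.5788 0.2854 0.1096] rect [564.2 183.7] [409.4  73.9] 81.8 axis yaw 1.5 z [0.0977 0.1096 1.372 ]
base 1054 med [0.5655 0.2866 0.0115] rect [580.5 288.9] [ 97.5 176.9] 7.3 axis yaw 1.7 z [0.0056 0.0115 0.0186]
tray 488 med [ 0.5496 -0.2359  0.0342] rect [ 566.6 -204.4] [362.3 190.7] 83.1 axis yaw 1.7 z [0.0283 0.0342 1.372 ]
blade 142 med [ 0.5547 -0.222   0.012 ] rect [ 537.  -137.1] [ 23.2 257.4] 12.1 axis yaw 1.73 z [0.0049 0.012  0.0195]
handle 180 med [ 0.5635 -0.3097  0.0163] rect [ 541.6 -183.7] [ 25.  349.9] 10.1 axis yaw 1.721 z [0.0091 0.0163 0.0224]
rackblock 743 med [ 0.6537 -0.0132  0.0445] rect [657.8 -13.3] [ 50.  160.5] 86.6 axis yaw 3.085 z [0.038  0.0445 0.0506]
punch 117 med [ 0.6536 -0.0137  0.1063] rect [609.9 -11.6] [ 11.9 222.4] 88.0 axis yaw 3.122 z [0.0612 0.1063 1.372 ]
jar 319 med [0.4581 0.1586 0.0843] rect [462.7  85.2] [ 56.  202.8] 4.5 axis yaw 1.803 z [0.076  0.0843 1.1416]
block 300 med [0.3882 0.2845 0.0789] rect [423.8 148.8] [ 63.6 352.1] 14.5 axis yaw 1.92 z [0.0611 0.0789 1.372 ]
tin 248 med [ 0.758  -0.1116  0.0485] rect [645.6 -57.2] [ 52.1 302.7] 64.3 axis yaw 2.782 z [0.0319 0.0485 1.372 ]
```

```bash
cat >> h.py <<'E'
def cast(f,uv,z):
    "pixels -> world points on plane of height z"
    K=np.array([[f['fx'],0,f['cx']],[0,f['fy'],f['cy']],[0,0,1]])
    n=cv2.undistortPoints(np.asarray(uv,float).reshape(-1,1,2),K,np.array(f['dist_coeffs'])).reshape(-1,2)
    R=np.array(f['R']);c=-R.T@f['t'];d=np.c_[n,np.ones(len(n))]@R
    return c+d*((z-c[2])/d[:,2])[:,None]
def blob(f,m,z,name=''):
    "largest blob of mask, cast on height z: centroid, rect(mm), axis yaw in (0,pi)"
    n,l,st,_=cv2.connectedComponentsWithStats(m.astype(np.uint8));i=1+np.argmax(st[1:,4])
    v,u=np.nonzero(l==i);q=cast(f,np.c_[u,v],z)[:,:2];c=q.mean(0)
    w,V=np.linalg.eigh(np.cov((q-c).T));a=V[:,1];r=cv2.minAreaRect((q*1000).astype(np.float32))
    e=(q-c)@V;yaw=np.arctan2(a[1],a[0])%np.pi
    print(name,len(u),'c',c.round(4),'yaw',yaw.round(3),'rect',np.round(r[0],1),np.round(r[1],1),round(r[2],1),'px',u.min(),u.max(),v.min(),v.max())
    return c,yaw,q
E
python3 - <<'E'
from h import *
import pickle
fs=pickle.load(open('fs.pkl','rb'));f=fs['top'];P=points(f);I=cv2.cvtColor(f['image'],cv2.COLOR_RGB2HSV).astype(int)
H,S,V=I[...,0],I[...,1],I[...,2];Z=P[...,2]
def roi(x0,x1,y0,y1):
    m=np.zeros(Z.shape,bool);m[int(y0*.64):int(y1*.64),int(x0*.64):int(x1*.64)]=1;return m
print(I[241,254],I[235,254],I[248,250],Z[241,254])
rs=roi(370,425,345,405)
blob(f,rs&(Z>.03)&(Z<.045),.038,'saddleZ')
blob(f,rs&(S>180)&(V>150),.038,'saddleC')
blob(f,roi(150,290,260,335)&(Z>.1)&(Z<.12),.11,'bar')
blob(f,roi(150,290,260,335)&(Z>.005)&(Z<.02)&(H>50)&(H<90)&(S>80),.012,'base')
blob(f,roi(430,590,250,380)&(Z>.028)&(Z<.045),.035,'tray')
k=roi(455,565,285,340)
blob(f,k&(S<40)&(V>150),.012,'blade')
blob(f,k&(H<20)&(S>80),.017,'handle')
blob(f,k&(Z>.0085)&(Z<.03),.014,'knifeZ')
blob(f,roi(350,410,210,315)&(Z>.035)&(Z<.055),.045,'rack')
blob(f,roi(265,320,335,390)&(Z>.07)&(Z<.1),.085,'jar')
blob(f,roi(195,250,375,430)&(Z>.07)&(Z<.1),.08,'block')
blob(f,roi(410,455,190,235)&(Z>.04)&(Z<.06),.05,'tin')
E
```

```text
[ 14 255 211] [ 14 255 211] [ 14 255 212] 0.030216358852500798
saddleZ 292 c [ 0.436  -0.0422] yaw 2.935 rect [436.3 -42.2] [44.  59.9] 76.9 px 245 262 230 252
saddleC 283 c [ 0.4371 -0.0422] yaw 2.894 rect [437.4 -42.4] [42.5 60.7] 76.8 px 245 262 230 251
bar 540 c [0.5795 0.288 ] yaw 1.706 rect [579.4 288.7] [ 23.  199.3] 7.7 px 106 174 183 198
base 675 c [0.5535 0.284 ] yaw 1.698 rect [553.4 283.9] [ 42.9 174.5] 7.5 px 121 177 191 210
tray 452 c [ 0.563  -0.2573] yaw 1.434 rect [ 559.1 -264.3] [240.1 190.1] 83.3 px 285 368 166 237
blade 142 c [ 0.5549 -0.2223] yaw 1.668 rect [ 554.8 -222.3] [16.3 81.7] 4.9 px 299 325 200 206
handle 180 c [ 0.5636 -0.3106] yaw 1.668 rect [ 563.7 -311.2] [19.8 88.5] 4.9 px 327 355 197 204
knifeZ 367 c [ 0.5591 -0.2767] yaw 1.66 rect [ 558.6 -267.2] [ 27.9 184. ] 2.2 px 297 356 197 207
rack 747 c [ 0.6556 -0.0133] yaw 3.085 rect [657.3 -13.4] [ 49.9 159.9] 86.7 px 236 255 142 194
jar 315 c [0.4576 0.1584] yaw 1.76 rect [456.7 157.9] [55.4 55.7] 1.2 px 176 195 224 243
block 276 c [0.3883 0.2867] yaw 1.132 rect [388.2 287.3] [50.4 48.5] 67.0 px 131 152 246 266
tin 221 c [ 0.7594 -0.112 ] yaw 3.04 rect [ 758.3 -111.8] [49.2 48.7] 0.9 px 270 286 127 143
```

Run:
```python
from h import *
robot.grip(0.75,40)
robot.goto([.43,-.042,.22],[np.pi,0,2.91])
f=robot.grab_frame('wrist');save(f,'w1')
P=points(f);Z=P[...,2];I=cv2.cvtColor(f['image'],cv2.COLOR_RGB2HSV).astype(int)
m=(I[...,0]>7)&(I[...,0]<18)&(I[...,1]>235)&(I[...,2]>120)
blob(f,m,.038,'C');blob(f,(Z>.033)&(Z<.043)&m,.038,'CZ')
s=robot.sense();print(s['t'],s['tcp_pos'],s['tcp_rot'],s['joint_pos'])
```

```text
Traceback (most recent call last):
  File "h.py", line 20, in blob
    n,l,st,_=cv2.connectedComponentsWithStats(m.astype(np.uint8));i=1+np.argmax(st[1:,4])
                                                                      ~~~~~~~~~^^^^^^^^^^
ValueError: attempt to get argmax of an empty sequence
```

View pics/w1.png

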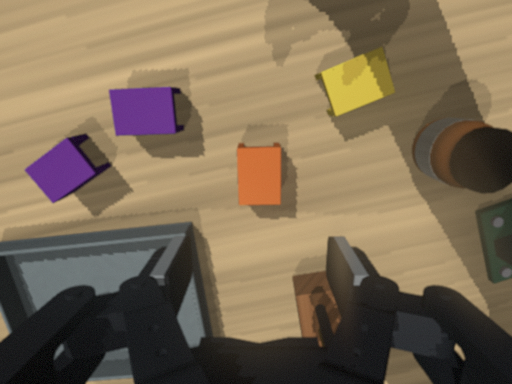

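The wrist view shows the orange saddle at px (260,175), well aligned, with nothing near it. My saturation threshold was too strict, so I'll loosen it.

Run:
```python
from h import *
f=robot.grab_frame('wrist')
P=points(f);Z=P[...,2];I=cv2.cvtColor(f['image'],cv2.COLOR_RGB2HSV).astype(int)
print(I[180,260],Z[180,260])
m=(I[...,0]<16)&(I[...,1]>190)&(I[...,2]>150)
blob(f,m,.038,'C');blob(f,(Z>.032)&(Z<.045)&m,.038,'CZ')
s=robot.sense();print(s['t'],s['tcp_pos'],s['tcp_rot'],s['joint_pos'],s['opening'])
```

```text
[ 11 183 206] 0.03811986089081366Traceback (most recent call last):
  File "<stdin>", line 6, in <module>
  File "h.py", line 20, in blob
    n,l,st,_=cv2.connectedComponentsWithStats(m.astype(np.uint8));i=1+np.argmax(st[1:,4])
                                                                      ~~~~~~~~~^^^^^^^^^^
    return _wrapfunc(a, 'argmax', axis=axis, out=out, **kwds)
    return bound(*args, **kwds)
ValueError: attempt to get argmax of an empty sequence
```

Run:
```python
from h import *
f=robot.grab_frame('wrist')
P=points(f);Z=P[...,2];I=cv2.cvtColor(f['image'],cv2.COLOR_RGB2HSV).astype(int)
m=(I[...,0]<15)&(I[...,1]>160)&(I[...,2]>170)
c,y,q=blob(f,m,.038,'C');c,y,q=blob(f,(Z>.032)&(Z<.045)&m,.038,'CZ')
s=robot.sense();print(s['t'],s['tcp_pos'],s['tcp_rot'],s['joint_pos'],s['opening'])
```

```text
C 2415 c [ 0.4346 -0.0418] yaw 2.91 rect [435.2 -42.2] [42.5 59.3] 77.9 px 238 280 147 204
CZ 2411 c [ 0.4346 -0.0418] yaw 2.912 rect [435.2 -42.2] [42.5 59.3] 77.9 px 238 280 147 204
2.975 [ 0.43026275 -0.04146139  0.21997459] [-3.14146840e+00  8.32428118e-06  2.91115086e+00] [-0.43254159  0.08645337  0.46362439  2.12510889 -0.04769137  0.93967682
  1.39809716] 0.7508849033115137
```

Run:
```python
from h import *
o=[np.pi,0,2.92]
robot.goto([.4355,-.042,.12],o)
robot.move_straight([.4355,-.042,.024],vel=.08)
robot.grip(0.3,40)
s=robot.sense();print(s['t'],s['opening'],s['gripper_force'],s['tcp_pos'])
robot.move_straight([.4355,-.042,.26],vel=.2)
robot.goto([.55,.27,.28],[np.pi,0,1.704])
f=robot.grab_frame('wrist');save(f,'w2');np.save('w2.npy',f,allow_pickle=True)
P=points(f);Z=P[...,2]
for z0,z1,z in((.104,.116,.11),(.008,.017,.012)):
  try: blob(f,(Z>z0)&(Z<z1),z,str(z))
  except Exception as e: print(e)
s=robot.sense();print(s['t'],s['opening'],s['gripper_force'],s['tcp_pos'],s['tcp_rot'])
```

```text
5.1167 0.5073094631396872 40.95245897769928 [ 0.43590307 -0.04189146  0.0245393 ]
0.11 3505 c [0.5734 0.3271] yaw 1.69 rect [574.7 318.8] [ 22.5 141.2] 7.6 px 280 307 44 198
0.012 4458 c [0.5491 0.2976] yaw 1.706 rect [550.  294.1] [ 43.9 163.2] 7.7 px 243 280 67 199
7.9667 0.5074182811750351 40.765216648578644 [0.55024754 0.26853512 0.27985135] [-3.14131414e+00  7.58830415e-04  1.70235062e+00]
```

View pics/w2.png

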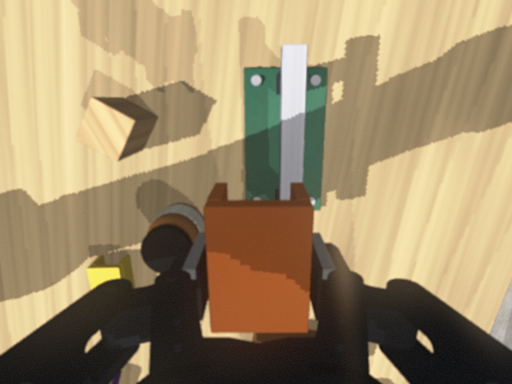

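The wrist view shows the saddle held squarely (top face px x 205–312, y 200–332) and the bar's far end at (294,45). The bar axis agrees with the top view to within 1 mm.

Run:
```python
from h import *
f=np.load('w2.npy',allow_pickle=True).item()
s=robot.sense();I=cv2.cvtColor(f['image'],cv2.COLOR_RGB2HSV).astype(int)
zt=s['tcp_pos'][2]+.0135
m=(I[...,0]<14)&(I[...,1]>170);Z=points(f)[...,2];print(np.median(Z[230:300,230:290]),zt)
m&=(abs(Z-zt)<.008)
c,y,q=blob(f,m,zt,'held')
# offset of saddle centre in gripper, along the saddle's long axis
a=np.array([np.cos(1.703),np.sin(1.703)]);n=np.array([-a[1],a[0]])
r=np.array(cv2.minAreaRect((q*1000).astype(np.float32))[0])/1000
d=(r-s['tcp_pos'][:2]);print('along',d@a,'across',d@n)
bar=np.array([.579,.289]);t=bar-(d@a)*a
o=[np.pi,0,1.703]
robot.goto([*t,.17],o)
robot.move_straight([*t,.125],vel=.1,contact_N=6)
print(robot.sense()['tcp_pos'],robot.sense()['wrist_force'])
hit=robot.move_straight([*t,.100],vel=.03,contact_N=8)
s=robot.sense();print(hit,s['t'],s['tcp_pos'],s['wrist_force'],s['opening'])
```

```text
0.2933699753739694 0.2933513516041084
held 12963 c [0.5494 0.2711] yaw 1.793 rect [549.8 270.3] [44.2 61.9] 7.5 px 205 311 200 332
along 0.0018109277639208055 across 0.0002024261976248707
[0.57969577 0.28731245 0.12572904] [-0.56140114 -0.71869404 -1.12123762]
True 9.7167 [0.57909541 0.28719747 0.10655532] [-0.19178622 -0.33961969  3.04518454] 0.5070540518312914
```

Run:
```python
from h import *
s=robot.sense();t=s['tcp_pos']
robot.grip(0.72)
robot.move_straight([t[0],t[1],.25],vel=.15)
robot.move_straight([t[0]+.015,t[1]-.10,.27],vel=.2)
f=robot.grab_frame('wrist');save(f,'w3')
I=cv2.cvtColor(f['image'],cv2.COLOR_RGB2HSV).astype(int);P=points(f);Z=P[...,2]
m=(I[...,0]<16)&(I[...,1]>150)&(abs(Z-.12)<.006)
c,y,q=blob(f,m,.12,'saddle');print('z',np.percentile(Z[m],[5,25,50,75,95]).round(4))
blob(f,(abs(Z-.11)<.005)&~m,.11,'bar')
print(robot.sense()['t'])
g=robot.grab_frame('top');I=cv2.cvtColor(g['image'],cv2.COLOR_RGB2HSV).astype(int);Z=points(g)[...,2]
blob(g,(I[...,0]<17)&(I[...,1]>180)&(abs(Z-.12)<.01),.12,'saddle top')
```

```text
saddle 3938 c [0.5787 0.2877] yaw 1.716 rect [579. 287.] [43.6 59.2] 7.7 px 231 284 24 100
z [0.1192 0.1199 0.1204 0.1209 0.1216]
bar 1765 c [0.5877 0.2256] yaw 1.712 rect [587.7 224.5] [21.6 65.4] 8.2 px 246 270 101 173
11.8583
saddle top 61 c [ 0.112  -0.7164] yaw 2.664 rect [ 112.8 -717.9] [21.9 49.9] 61.2 px 485 496 352 368
```

View pics/w3.png

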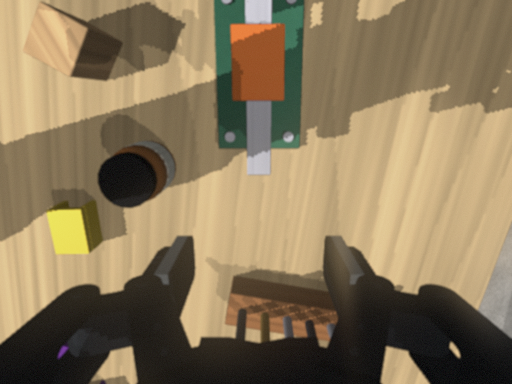

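The saddle is seated astride the bar, with its top at z = 0.120 (px 231–284, 24–100). Next is the knife.

Run:
```python
from h import *
robot.grip(0.55)
robot.goto([.575,-.36,.24],[np.pi,0,1.665])
f=robot.grab_frame('wrist');save(f,'w4');np.save('w4.npy',f,allow_pickle=True)
I=cv2.cvtColor(f['image'],cv2.COLOR_RGB2HSV).astype(int);P=points(f);Z=P[...,2]
u=np.abs(P[...,0]-.56)<.06
m=u&(Z>.009)&(Z<.022)&(P[...,1]>-.37)&(P[...,1]<-.16)
blob(f,m,.014,'knife')
blob(f,m&(I[...,1]<60)&(I[...,2]>120),.0125,'blade')
blob(f,m&(I[...,0]<20)&(I[...,1]>80),.017,'handle')
print(robot.sense()['t'],robot.sense()['joint_pos'])
```

```text
knife 3042 c [ 0.5589 -0.2752] yaw 1.666 rect [ 558.6 -275.3] [ 21.7 165.6] 5.6 px 240 260 0 162
blade 1275 c [ 0.5543 -0.2272] yaw 1.663 rect [ 554.2 -228.3] [17.2 72. ] 5.5 px 241 258 0 75
handle 1552 c [ 0.5623 -0.3099] yaw 1.668 rect [ 562.3 -311.3] [20.2 92.2] 4.8 px 241 260 76 162
14.225 [ 0.0496017   0.54124638  0.67300877  1.55751582 -0.35739783  1.16893472
  0.89092855]
```

View pics/w4.png

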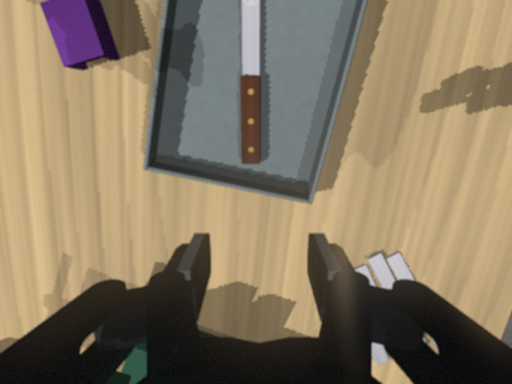

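The knife is clearly visible: handle px (241–260, 76–162), blade above it, and free space on both sides for the fingers.

Run:
```python
from h import *
p=[.561,-.2974];o=[np.pi,0,1.666]
robot.goto([*p,.12],o)
robot.move_straight([*p,.05],vel=.12)
print(robot.move_straight([*p,.0165],vel=.04,contact_N=8))
robot.grip(0.1,70)
s=robot.sense();print(s['t'],s['opening'],s['gripper_force'],s['tcp_pos'],s['wrist_force'])
robot.move_straight([*p,.26],vel=.15)
s=robot.sense();print(s['t'],s['opening'],s['gripper_force'],s['tcp_pos'],s['tcp_rot'])
f=robot.grab_frame('wrist');save(f,'w5');np.save('w5.npy',f,allow_pickle=True)
```

```text
False
16.8917 0.2336563731756003 70.39998650550842 [ 0.56129162 -0.29765407  0.01712279] [-0.63814063  1.53128806  4.27064327]
18.6667 0.23573700169151868 69.85388517379761 [ 0.5606309  -0.29709214  0.2590287 ] [-3.13995834e+00 -7.90398477e-04  1.66597843e+00]
```

View pics/w5.png

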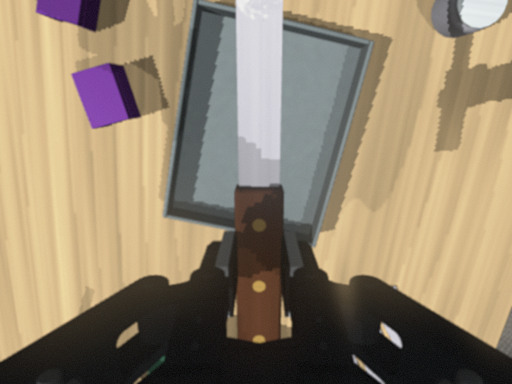

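The knife is held straight; the handle/blade joint is at px (259,186). I'll measure its pose in the hand.

```bash
cat >> h.py <<'E'
def inhand(f,tcp,yaw):
    "knife in gripper: blade fit. returns along-axis joint pos, yaw err, blade underside z rel tcp at its middle, pitch"
    P=points(f);I=cv2.cvtColor(f['image'],cv2.COLOR_RGB2HSV).astype(int)
    a=np.array([np.cos(yaw),np.sin(yaw)]);n=np.array([-a[1],a[0]])
    D=P-tcp;s=D[...,:2]@a;w=D[...,:2]@n
    near=(abs(D[...,2])<.03)&(abs(w)<.02)&(f['range_z']>0)
    b=near&(s>.04)&(s<.12)&(I[...,1]<60)&(I[...,2]>110)
    b=cv2.erode(b.astype(np.uint8),np.ones((5,5)))>0
    A=np.c_[s[b]-.076,w[b],np.ones(b.sum())];k=np.linalg.lstsq(A,D[...,2][b],rcond=None)[0]
    l=np.polyfit(s[b]-.076,w[b],1)
    h=near&(s>0)&(s<.05)&(I[...,0]<20)&(I[...,1]>80)&(abs(w)<.009)
    print('n',b.sum(),'blade s',s[b].min().round(4),s[b].max().round(4),'joint s',np.percentile(s[h],99).round(4),
      'yaw err',l[0].round(4),'across at mid',l[1].round(4),'pitch',k[0].round(4),'roll',k[1].round(4),'underside z',(k[2]-.003).round(4))
E
python3 - <<'E'
from h import *
f=np.load('w5.npy',allow_pickle=True).item();s=robot.sense()
inhand(f,s['tcp_pos'],s['tcp_rot'][2])
E
```

```text
n 6228 blade s 0.0409 0.1078 joint s 0.032 yaw err -0.0022 across at mid 0.0001 pitch 0.0025 roll 0.0026 underside z -0.0072
```

Run:
```python
from h import *
y=1.705;a=np.array([np.cos(y),np.sin(y)]);t=np.array([.579,.2875])-.0755*a;o=[np.pi,0,y]
robot.move_straight([*t,.26],vel=.15,attitude=o)
robot.move_straight([*t,.165],vel=.1)
robot.sleep(.3)
f=robot.grab_frame('wrist');s=robot.sense();print(s['t'],s['tcp_pos'],s['tcp_rot'],t)
inhand(f,s['tcp_pos'],s['tcp_rot'][2])
robot.move_straight([*t,.1385],vel=.03)
robot.sleep(.5)
f=robot.grab_frame('wrist');s=robot.sense();print(s['t'],s['tcp_pos'],s['tcp_rot'],s['wrist_force'],s['gripper_force'])
save(f,'w6');inhand(f,s['tcp_pos'],s['tcp_rot'][2])
I=cv2.cvtColor(f['image'],cv2.COLOR_RGB2HSV).astype(int);Z=points(f)[...,2]
m=(I[...,0]<16)&(I[...,1]>150)&(abs(Z-.12)<.005)
v,u=np.nonzero(m);q=cast(f,np.c_[u,v],.12)[:,:2];print('saddle',cv2.minAreaRect((q*1000).astype(np.float32)),np.median(Z[m]))
save(robot.grab_frame('scene'),'s6')
im=np.hstack([cv2.imread('pics/w6.png')[:, :400],cv2.resize(cv2.imread('pics/s6.png')[120:264,290:440],(400,384))]);cv2.imwrite('pics/fin.png',im)
```

```text
23.725 [0.58921388 0.21274902 0.16531936] [ 3.14109442e+00 -2.50088486e-04  1.70502443e+00] [0.58910199 0.21267888]
n 6028 blade s 0.0407 0.1077 joint s 0.0329 yaw err 0.0026 across at mid 0.0001 pitch 0.001 roll -0.0007 underside z -0.0071
25.3083 [0.58909131 0.21268919 0.13851113] [ 3.14159105e+00 -1.16933876e-05  1.70506212e+00] [ 0.16907021 -0.47617978 -1.05554057] 69.85721468925476
n 6151 blade s 0.0407 0.1077 joint s 0.0329 yaw err 0.0058 across at mid 0.0002 pitch 0.001 roll 0.0004 underside z -0.0072
saddle ((578.7378540039062, 287.2790832519531), (43.694786071777344, 59.045440673828125), 7.873970985412598) 0.12039325499154477
```

View pics/fin.png

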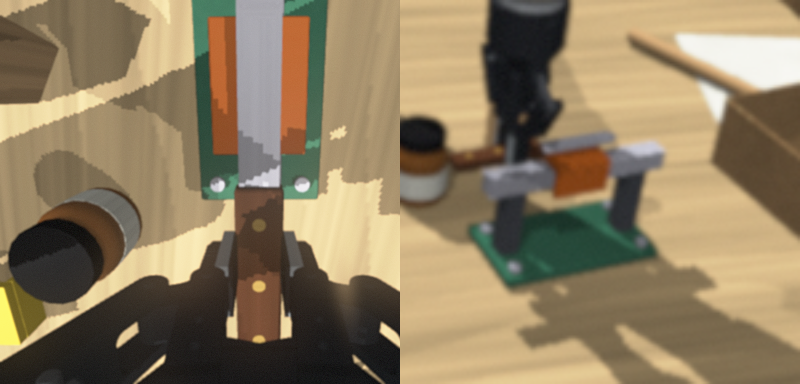

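The blade (wrist px x 236–283) is centred over the saddle (px 209–310) and in line with it. The scene crop shows a clear gap of about 11 mm, so I'm handing the job in.

```bash
python3 -c "
from plant import robot
print(robot.close_job())"
```

```text
the job is handed in; nothing more can be done
None
```

The saddle is seated astride the middle of the bar and released, and the knife is held still and level about 11 mm above it, centred and in line; I handed the job in at about 25 s, and the judge's verdict was not shown.

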